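# Clip the cast covers into the dunnage rack

### The job

Park the three cast covers in the steel dunnage rack, each in the slot of its own width with its bulging side towards the robot, and push each straight down until both spring clips have snapped into its side notches and it sits fully home on the bottom. The narrow cover was put down loose in the wide slot, the middle one only rests on its clips, and the wide one stands on the bench. Never topple or lay down a cover, and leave the grease tin, the small white carton and the spanner where they are.

Things in the scene. Friction and masses are not known exactly. Their poses are not given: they have to be found in the camera images.
- cover_wide: Wide cover, loose, 0.25 kg +-20 %: cast cover 150 wide (y) x 108 high (z) x 34 deep (x) mm, upright. Origin: at the foot, middle of the 8 mm flange (x -4 to +4, flat back to +x). A hollow body 100 wide, 104 high bulges to -x, front at x -30. Each bare side edge, 25 wide, has a notch 6 deep, 11 to 21 above the foot, over a bevelled lug. Starts on the bench.
- cover_mid: Middle cover, loose, 0.25 kg +-20 %: cast cover 125 wide (y) x 108 high (z) x 34 deep (x) mm, upright. Origin: at the foot, middle of the 8 mm flange (x -4 to +4, flat back to +x). A hollow body 75 wide, 104 high bulges to -x, front at x -30. Each bare side edge, 25 wide, has a notch 6 deep, 11 to 21 above the foot, over a bevelled lug. Starts in its slot, on the clip noses.
- cover_narrow: Narrow cover, loose, 0.25 kg +-20 %: cast cover 100 wide (y) x 108 high (z) x 34 deep (x) mm, upright. Origin: at the foot, middle of the 8 mm flange (x -4 to +4, flat back to +x). A hollow body 50 wide, 104 high bulges to -x, front at x -30. Each bare side edge, 25 wide, has a notch 6 deep, 11 to 21 above the foot, over a bevelled lug. Starts loose in the wide slot, on its pad.
- cover_wide_top (a point): Where to grip or push the wide cover: middle of its 34 mm thickness (13 mm in front of its origin) and of its width, level with its top edge, 108 mm above the foot.
- cover_mid_top (a point): Where to grip or push the middle cover: middle of its 34 mm thickness (13 mm in front of its origin) and of its width, level with its top edge, 108 mm above the foot.
- cover_narrow_top (a point): Where to grip or push the narrow cover: middle of its 34 mm thickness (13 mm in front of its origin) and of its width, level with its top edge, 108 mm above the foot.
- cover_wide_front (a point): Middle of the bulging front face of the wide cover, 50 mm above its foot.
- cover_mid_front (a point): Middle of the bulging front face of the middle cover, 50 mm above its foot.
- cover_narrow_front (a point): Middle of the bulging front face of the narrow cover, 50 mm above its foot.
- rack: The dunnage rack's two steel rails, 232 mm long, fixed on the bench at the robot's right. Origin 4 mm above the bench; -x its front. It carries the three slots one behind the other, parallel, 78 mm apart (x = -78, 0 and +78 mm), in any order.
- slot_wide: Wide slot, fixed, for the 150 mm cover: cross bar with two channel posts. y along the slot, -x its front (robot side); origin mid-slot, under the bar, 22 mm above the bench. A cover at home has its origin at (0, 0, +10 mm) here, axes alike. Channels 12 mm wide in x; posts 132 mm apart, 182 over all, 80 mm high, mouth flared to about 26 mm at 94.
- slot_mid: Middle slot, fixed, for the 125 mm cover: cross bar with two channel posts. y along the slot, -x its front (robot side); origin mid-slot, under the bar, 22 mm above the bench. A cover at home has its origin at (0, 0, +10 mm) here, axes alike. Channels 12 mm wide in x; posts 107 mm apart, 157 over all, 80 mm high, mouth flared to about 26 mm at 94.
- slot_narrow: Narrow slot, fixed, for the 100 mm cover: cross bar with two channel posts. y along the slot, -x its front (robot side); origin mid-slot, under the bar, 22 mm above the bench. A cover at home has its origin at (0, 0, +10 mm) here, axes alike. Channels 12 mm wide in x; posts 82 mm apart, 132 over all, 80 mm high, mouth flared to about 26 mm at 94. Empty at start.
- slot_wide_clip_l (a joint): Left (+y) leaf-spring clip in the wide slot, its nose 26 mm above the slot's origin, 3 mm inside the cover's edge. A cover let go in the channels stops on the noses, 13.5 mm above home; a straight push of 8 to 12 N on its middle passes them and they snap into its notches and lock it. Its value: 0 rad at rest, also when snapped into a notch; up to 0.14 when pressed outwards.
- slot_wide_clip_r (a joint): The like clip at the right (-y) end of the wide slot. Its value: 0 rad at rest, also when snapped into a notch; up to 0.14 when pressed outwards.
- slot_mid_clip_l (a joint): The like clip at the left (+y) end of the middle slot. Its value: 0 rad at rest, also when snapped into a notch; up to 0.14 when pressed outwards.
- slot_mid_clip_r (a joint): The like clip at the right (-y) end of the middle slot. Its value: 0 rad at rest, also when snapped into a notch; up to 0.14 when pressed outwards.
- slot_narrow_clip_l (a joint): The like clip at the left (+y) end of the narrow slot. Its value: 0 rad at rest, also when snapped into a notch; up to 0.14 when pressed outwards.
- slot_narrow_clip_r (a joint): The like clip at the right (-y) end of the narrow slot. Its value: 0 rad at rest, also when snapped into a notch; up to 0.14 when pressed outwards.
- grease_tin: Bystander: flat round tin with a red lid, 67 mm across, 26 mm high, in front, between rack and vice. Origin under its middle.
- carton_c: Bystander: small white parts carton 91x61x46 mm behind the work. Origin under its middle.
- spanner_13: Bystander: spanner 176 mm long, 8 mm high, lying on the right of the rack. Origin under its middle, y along it. (Also on the bench, fixed: a vice left of the grease tin, up to 155 mm high, and a squat bottle 184 mm high behind the vice.)

How it is judged:
By the outcome, as a careful person would: the job done as asked, in the order asked, and still so for the second after the job is handed in, with the robot touching nothing.
It also fails if it takes over 58 s, if anything falls off the work surface, if the arm or the gripper's body presses on something with over 40 N, if the wrist force passes 120 N, or if a joint passes its speed limit or range.

### The arm

A 7-joint arm with a two-finger parallel gripper is mounted at the origin on a cart in front of the work surface, level with it; the furniture and walls round the work are solid. World frame = base frame: x ahead of the robot, y to its left, z up, the work surface at z = 0. Lengths are in mm, angles in rad, forces in N, time in s.
With the tool pointing down it reaches from about 350 to 775 mm from the base axis. Payload 3.1 kg.
Tool frame: the origin (TCP) lies at the centre of the arm's flange, where the gripper is bolted on; the fingertips stand ctrl.nose_length ahead of it and the grasp point (between the pads) lies 155 mm ahead of it (ctrl.nose_length is the distance from the TCP to the fingertips, in mm); z points along the fingers, y is the line along which they close (so a half turn about z gives the same grasp; the last joint's range is limited). The gripper opens to 85 mm and grips with 20 to 120 N. Pads are 22 mm wide; open, the fingers measure 114 mm over their backs; the gripper's body (76 mm by 85 mm) begins 54 mm behind the grasp point. The pads swing forward as they close: fully open they stand 13 mm farther back than shut.
Start: joints at [-0.042, 0.311, 0.014, 1.512, -0.004, 1.319, -0.027], TCP at [550.012, 0.035, 404.704] pointing down, gripper open.
Joint ranges: [-2.7, 2.7], [-0.3, 1.91], [-1.27, 1.3], [0.12, 2.57], [-1.44, 4.58], [0.2, 2.03], [-3.05, 3.05]. Speed limits (rad/s): [2.79, 2.79, 3.14, 3.14, 3.14, 3.14, 3.14].

### API

Orientations are given as a unit quaternion [x, y, z, w].
In Python, from plant import ctrl gives the robot as it stands.
- The arm moves only by the shell command python3 -m jog 'ROWS' [OPENING] [FORCE]. ROWS is text: rows parted by semicolons, each of 6 numbers parted by spaces: the shift along the tool's x, y, z in mm, then the turn, a rotation vector about the tool's x, y, z in degrees. A call has 1 to 5 rows; each row is the pose to reach, as a shift and turn from the pose commanded when the call began, along the tool's axes at that moment; what a row does not reach only later rows make up. A row lasts 1/12 s, in which the tool goes at most 41.7 mm and 7.16 degrees, less where a joint would pass 70% of its speed; a pose out of reach is approached as far as the arm can. A call with a gripper value outside its range is refused whole. OPENING is the finger opening in mm, from 0 to 85.4, set as the call begins (- or left out, the last holds). The fingers move at their own pace and stop on an object; FORCE is the grip in N (left out, the last holds). Time passes only in rows, so rows that repeat a pose let the fingers close. It gives the time, the measured TCP pose, the force, the opening and the grip force at its end, in the units of the state.
- ctrl.get_state(): the state, without advancing time (a new reading comes with each control period).
- ctrl.snapshot(name): name is "scene" or "side" or "wrist"; returns a dict with "frame" (400x640x3 uint8, blue, green, red), "fov_y" (degrees; the focal length in pixels is half the picture's height over the tangent of half this angle, whatever the lens; pixels are square), "cx", "cy" (the principal point, pixels), "D" ([k1, k2, p1, p2, k3] as OpenCV has them; the pictures are not rectified), "position" and "rotation" of the camera in the world. Camera axes: x right, y down, z forward; pixel columns grow to the right and rows downward; lengths in mm; the calibration is good to about 2 mm. A picture is of the moment at which its call begins. There is no depth.
- ctrl.hand_in(): hands the job in; it is judged then, once.
The state is a dict: "time_s": time; "joint_positions": joint angles; "qvel": joint speeds; "effort": joint torques, N m; "position": TCP position; "orientation": TCP orientation; "ft_force": force on the tool from outside, world axes, zero at the start; "wrist_torque": the same for the moment, N m; "grip_width": finger opening in mm; "gripper_force": force on a finger pad.
Only numpy, scipy, OpenCV 4.12 (cv2) and the standard library are available. Lean on these libraries where they do the work, as an engineer would, in place of code of your own. Each camera call takes 0.05 s, during which the arm holds its last target. There are 200 camera calls.

## Working session

There is one attempt and no reset: what is moved stays moved. The work goes in short steps, Python scripts to look and compute and a shell command to move; the robot and the scene stay as the last step left them, time stands still between calls to the robot, and variables do not carry over. Pictures are saved under pics/ and viewed, at most 10 in all, crops included, and the job is handed in when it is done.

```bash
ls; mkdir -p pics; python3 - <<'E'
from plant import ctrl
import cv2,pickle
print(ctrl.nose_length); s=ctrl.get_state(); print(s)
d={}
for n in("scene","side","wrist"):
    d[n]=ctrl.snapshot(n); x=d[n]; print(n,x["fov_y"],x["cx"],x["cy"],x["D"],x["position"],x["rotation"])
    cv2.imwrite(f"pics/{n}0.png",x["frame"])
pickle.dump(d,open("s0.pkl","wb"))
E
```

```text
pics
173.4
{'time_s': 0.0, 'joint_positions': array([-0.04168865,  0.3117551 ,  0.01395961,  1.51306504, -0.00442806,
        1.31918973, -0.02718469]), 'qvel': array([-0.00153365,  0.00117105,  0.00080721,  0.00029714,  0.00187378,
       -0.00095793, -0.00111901]), 'effort': array([-8.45983850e-04, -3.79911804e+01,  1.45537080e-01, -2.30588043e+01,
        1.22032766e-02,  1.37352623e-02,  4.05736500e-06]), 'position': array([5.49682240e+02, 4.30375508e-02, 4.03601116e+02]), 'orientation': array([ 0.70706932,  0.70714323, -0.0008649 , -0.00082198]), 'ft_force': array([-0.29818446,  0.3104496 , -0.81895453]), 'wrist_torque': array([-0.01675902, -0.03854784, -0.00249432]), 'gripper_force': 0.0, 'grip_width': 85.24237751791766}
scene 45.488463626833195 324.922057083939 196.99020316514694 [0.02056246 0.         0.         0.         0.        ] [ -58.06060746 -760.38706901 1032.3183499 ] [ 0.84420733 -0.37785241  0.14679744 -0.35070224]
side 55.67975570271308 312.27064778057735 200.75609448478411 [-0.01765673  0.          0.          0.          0.        ] [ 332.61181104 -820.77447135  740.11533661] [ 0.89684811 -0.1766782   0.07325326 -0.39885114]
wrist 69.42098127672567 316.72499009472136 202.2115376248929 [-0.03008791  0.          0.          0.          0.        ] [549.05089768  73.69109387 373.04992713] [ 9.88836809e-01 -4.29041633e-05 -9.45011664e-04  1.48999566e-01]
```

View pics/scene0.png

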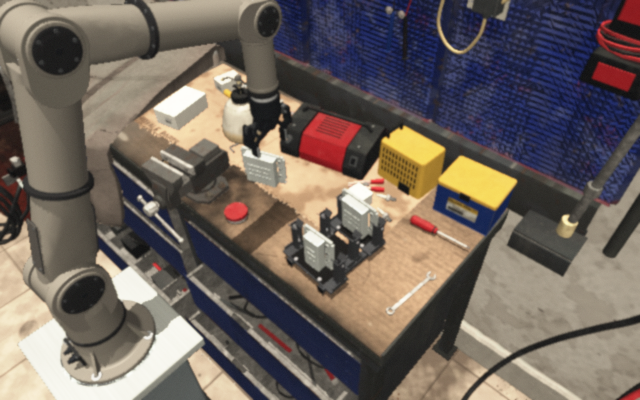

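View pics/side0.png

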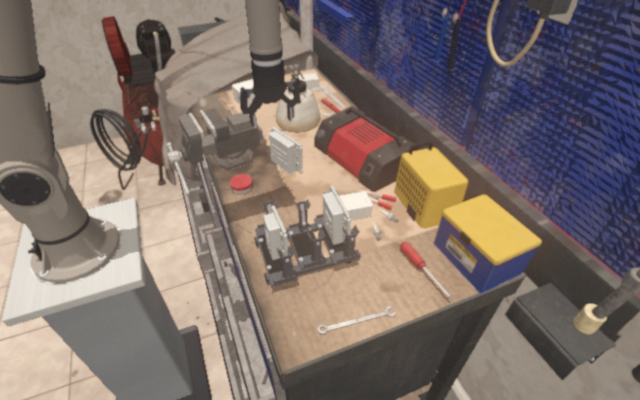

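View pics/wrist0.png

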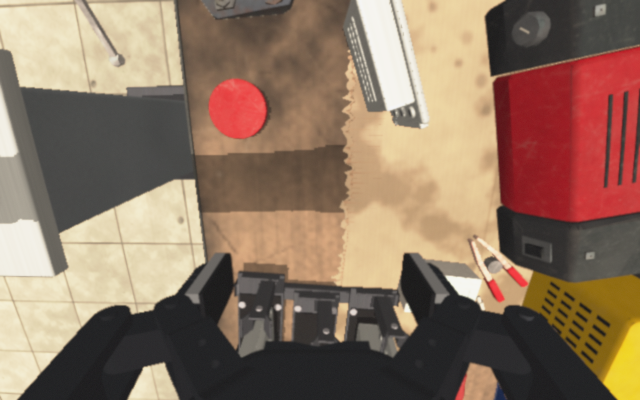

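The scene view shows covers in the front slot at about (318,248) and the rear slot at about (360,213). The slot between them is empty, so it should be the narrow one. The wide cover stands at (265,167), turned, and the tin is at (236,211). The side view shows the same layout, with covers at (275,228), (337,215) and (286,150). The wrist view shows the wide cover at (385,60) and the rack partly hidden behind the fingers.

```bash
cat > h.py <<'E'
import numpy as np,cv2,pickle
from scipy.spatial.transform import Rotation as R
def K(s):
    f=s["frame"].shape[0]/2/np.tan(np.radians(s["fov_y"])/2)
    return np.array([[f,0,s["cx"]],[0,f,s["cy"]],[0,0,1]])
def ray(s,uv):
    p=cv2.undistortPoints(np.array(uv,float).reshape(-1,1,2),K(s),np.array(s["D"]))[:,0]
    d=R.from_quat(s["rotation"]).apply(np.c_[p,np.ones(len(p))])
    return np.array(s["position"]),d
def onplane(s,uv,z):
    o,d=ray(s,uv); return o+d*((z-o[2])/d[:,2])[:,None]
def tri(s1,uv1,s2,uv2):
    o1,d1=ray(s1,uv1);o2,d2=ray(s2,uv2);out=[]
    for a,b in zip(d1,d2):
        t=np.linalg.lstsq(np.c_[a,-b],o2-o1,rcond=None)[0]
        out.append((o1+t[0]*a+o2+t[1]*b)/2)
    return np.array(out)
def proj(s,P):
    r=R.from_quat(s["rotation"]).inv(); 
    return cv2.projectPoints(r.apply(np.atleast_2d(P)-np.array(s["position"])),np.zeros(3),np.zeros(3),K(s),np.array(s["D"]))[0][:,0]
def snap(name,tag):
    from plant import ctrl
    s=ctrl.snapshot(name); pickle.dump(s,open(tag+".pkl","wb")); cv2.imwrite(f"pics/{tag}.png",s["frame"]); return s
E
python3 - <<'E'
from h import *
d=pickle.load(open("s0.pkl","rb"))
np.set_printoptions(precision=0,suppress=True)
print(tri(d["scene"],[[318,248],[358,213],[265,167],[236,211]],d["side"],[[275,228],[337,215],[286,150],[241,182]]))
a=cv2.resize(d["scene"]["frame"][140:310,220:420],None,fx=3.5,fy=3.5,interpolation=2)
b=cv2.resize(d["side"]["frame"][110:300,230:400],None,fx=3,fy=3,interpolation=2)
cv2.imwrite("pics/c0.png",a);cv2.imwrite("pics/c1.png",b)
E
```

```text
[[ 468. -239.  116.]
 [ 626. -237.  103.]
 [ 618.  121.   65.]
 [ 459.   81.   19.]]
```

View pics/c0.png

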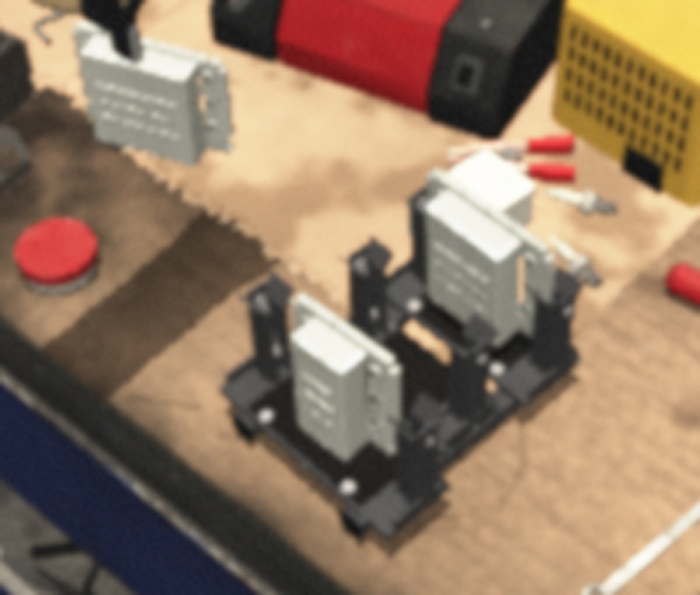

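The front slot is the wide one and holds the loose narrow cover. The middle slot is the empty narrow one, and the rear slot is the mid one with its cover. All the bulges face the robot. Next I'll look at the rack from above with the wrist camera.

```bash
python3 -m jog '-41 0 0 0 0 0;-82 0 0 0 0 0;-123 0 0 0 0 0;-164 0 0 0 0 0;-205 0 0 0 0 0' 0; python3 -m jog '-35 0 0 0 0 0;-55 0 0 0 0 0;-55 0 0 0 0 0;-55 0 0 0 0 0'; python3 - <<'E'
from h import *
snap("wrist","w1")
E
```

```text
time_s: 0.57
position: [549.6, -206.7, 404.4]
orientation: [0.707, 0.707, -0.0, -0.0]
ft_force: [0.7, -0.1, 0.1]
grip_width: 25.5
gripper_force: 0.0
time_s: 0.9
position: [549.4, -261.7, 403.9]
orientation: [0.708, 0.706, -0.0, -0.001]
ft_force: [0.3, 0.5, 0.4]
grip_width: -0.0
gripper_force: 0.0
```

View pics/w1.png

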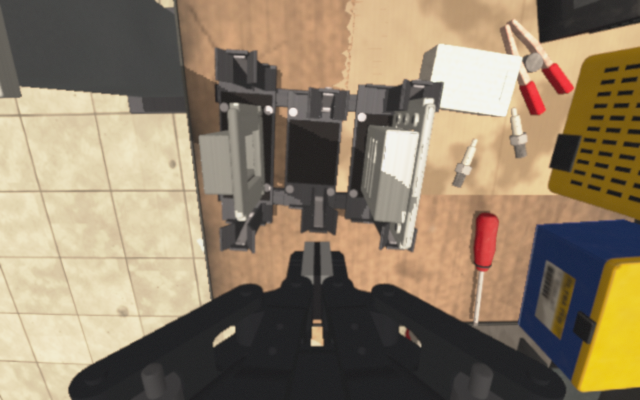

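From above, the narrow cover's flange is at about column 237 and its body at about 215. The mid flange top edge runs from (430,100) to (405,248). The empty narrow slot's posts are at (327,100) and (318,215). I'll zoom in for exact points.

```bash
python3 - <<'E'
from h import *
s=pickle.load(open("w1.pkl","rb"))
cv2.imwrite("pics/w1c.png",cv2.resize(s["frame"][40:260,190:450],None,fx=3,fy=2.72,interpolation=2))
E
```

```text
(no output)
```

View pics/w1c.png

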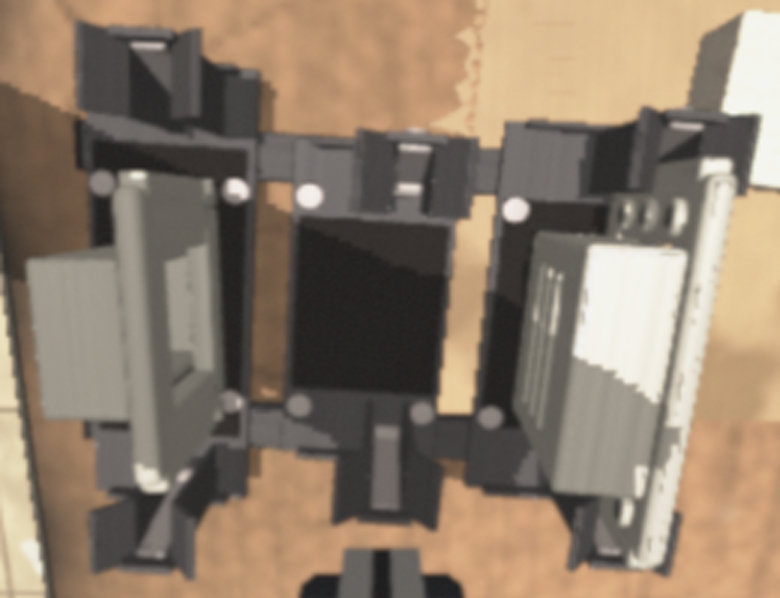

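```bash
python3 - <<'E'
from h import *
np.set_printoptions(precision=1,suppress=True)
s=pickle.load(open("w1.pkl","rb"))
f=lambda P,z: onplane(s,[[190+x/3,40+y/2.7273] for x,y in P],z)
def rep(n,a,b):
    d=a-b; print(n,"mid",(a+b)/2,"len",np.linalg.norm(d),"yaw",np.degrees(np.arctan2(-d[0],d[1])))
rep("narrow",*f([(130,178),(148,478)],140)); rep("midcov",*f([(720,172),(648,562)],153.5))
for n,P in dict(wide=[(77,25),(200,30),(92,572),(193,577)],narrow=[(360,130),(477,140),(335,520),(437,528)],mid=[(640,108),(757,115),(570,565),(678,575)]).items():
    q=f(P,116); rep("slot "+n,(q[0]+q[1])/2,(q[2]+q[3])/2); print(q[1]-q[0],q[3]-q[2])
E
```

```text
narrow mid [ 483.2 -226.5  140. ] len 89.93490683228252 yaw -1.6843804981101684
midcov mid [ 627.  -237.7  153.5] len 113.96339232619398 yaw -3.926056437041816
slot wide mid [ 476.8 -227.6  116. ] len 179.44634908248017 yaw -4.36947893407935
[33.3 -1.8  0. ] [33.2 -2.   0. ]
slot narrow mid [ 554.8 -233.2  116. ] len 129.04611188748535 yaw -4.1554823837190025
[32.6 -3.   0. ] [32.8 -3.2  0. ]
slot mid mid [ 632.7 -238.9  116. ] len 154.09008782566514 yaw -3.325244970635888
[32.9 -1.8  0. ] [35.9 -4.2  0. ]
```

```bash
python3 -m jog '12 35 5 0 0 2;23 70 10 0 0 4;23 70 10 0 0 4;23 70 10 0 0 4'; python3 - <<'E'
from h import *
s=snap("wrist","w2")
cv2.imwrite("pics/w2c.png",cv2.resize(s["frame"][0:300,110:450],None,fx=2,fy=2,interpolation=2))
E
```

```text
time_s: 1.28
position: [622.5, -231.8, 392.3]
orientation: [0.728, 0.685, 0.001, -0.002]
ft_force: [-1.0, -0.6, 0.9]
grip_width: 0.2
gripper_force: 0.0
```

View pics/w2c.png

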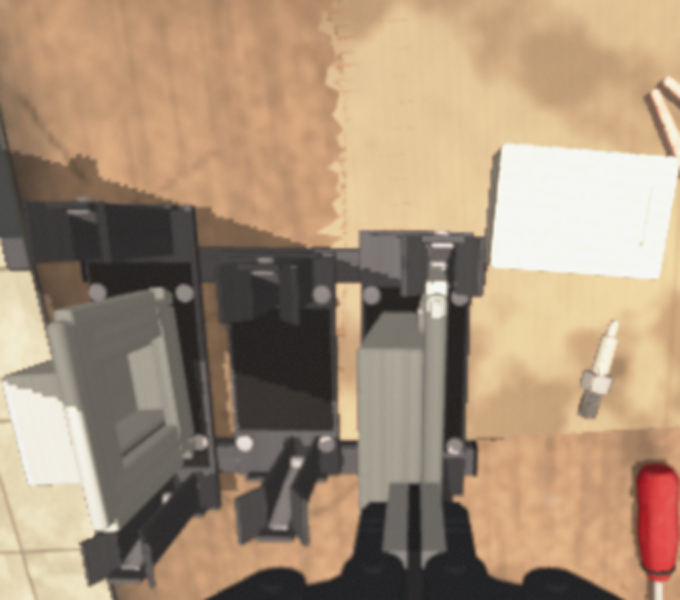

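```bash
python3 - <<'E'
from h import *
np.set_printoptions(precision=1,suppress=True)
a=pickle.load(open("w1.pkl","rb"));b=pickle.load(open("w2.pkl","rb"))
print(tri(a,[[430,103.2],[233.3,105.4],[239.3,215.7]],b,[[328,145],[141.5,160],[162.5,262]]))
print(onplane(b,[[328,145]],153.5),b["position"],a["position"])
print(tri(a,[[190+77/3,40+25/2.727],[190+360/3,40+130/2.727]],b,[[110+18/2,205/2],[110+222/2,258/2]]))
E
```

```text
[[ 633.  -180.3  147.5]
 [ 483.2 -182.5  133.8]
 [ 479.6 -275.1  132. ]]
[[ 632.7 -179.3  153.5]] [ 626.4 -158.2  362. ] [ 549.  -188.1  373.3]
[[ 469.  -138.3  122.6]
 [ 542.6 -165.6  105.5]]
```

```bash
python3 -m jog '-3 -4 25 0 0 0;-3 -4 50 0 0 0;-3 -4 50 0 0 0' | grep -E 'pos|for'; python3 -m jog '0 0 5 0 0 0;0 0 10 0 0 0;0 0 10 0 0 0'| grep -E 'time|pos|for'
```

```text
position: [613.2, -239.2, 340.2]
ft_force: [-0.9, 0.4, -1.9]
gripper_force: 0.0
time_s: 1.83
position: [615.8, -239.6, 335.6]
ft_force: [-0.1, -0.3, -0.8]
gripper_force: 0.0
```

```bash
for i in 1; do python3 -m jog '0 0 3 0 0 0;0 0 6 0 0 0;0 0 6 0 0 0'| grep -E 'pos|ft'; python3 -m jog '0 0 3 0 0 0;0 0 6 0 0 0;0 0 6 0 0 0'| grep -E 'pos|ft';python3 -m jog '0 0 3 0 0 0;0 0 6 0 0 0;0 0 6 0 0 0'| grep -E 'pos|ft'; done
```

```text
position: [615.8, -239.6, 328.7]
ft_force: [-0.1, -0.3, -0.2]
position: [615.8, -239.7, 322.2]
ft_force: [0.4, 0.0, 0.3]
position: [616.0, -240.1, 317.8]
ft_force: [-0.4, -0.5, 2.1]
```

```bash
python3 -m jog '0 0 1.5 0 0 0;0 0 3 0 0 0;0 0 3 0 0 0'| grep -E 'pos|ft'; python3 -m jog '0 0 1.5 0 0 0;0 0 3 0 0 0;0 0 3 0 0 0'| grep -E 'pos|ft';python3 -m jog '0 0 1.5 0 0 0;0 0 3 0 0 0;0 0 3 0 0 0'| grep -E 'pos|ft'
```

```text
position: [615.6, -239.4, 312.6]
ft_force: [0.3, 0.0, 0.3]
position: [615.7, -239.5, 310.1]
ft_force: [-0.6, 0.3, -0.7]
position: [616.2, -239.5, 310.0]
ft_force: [-1.9, 0.5, 6.8]
```

```bash
python3 -m jog '0 0 2 0 0 0;0 0 4 0 0 0;0 0 4 0 0 0'| grep -E 'pos|ft'; python3 -m jog '0 0 -40 0 0 0;0 0 -80 0 0 0;0 0 -80 0 0 0' 60| grep -E 'pos|ft'; python3 - <<'E'
from h import *
from plant import ctrl
s=snap("wrist","w3"); s2=snap("side","d3"); print(ctrl.get_state()["position"])
v=np.vstack([cv2.resize(s["frame"],(640,400))[0:290,100:560],cv2.resize(s2["frame"][185:290,240:390],(460,300),interpolation=2)])
cv2.imwrite("pics/w3c.png",v)
E
```

```text
position: [616.4, -239.5, 310.0]
ft_force: [-5.7, 2.6, 20.3]
position: [617.6, -240.5, 393.5]
ft_force: [0.9, -0.4, 1.7]
[ 616.40375151 -239.94593382  386.66296585]
```

View pics/w3c.png

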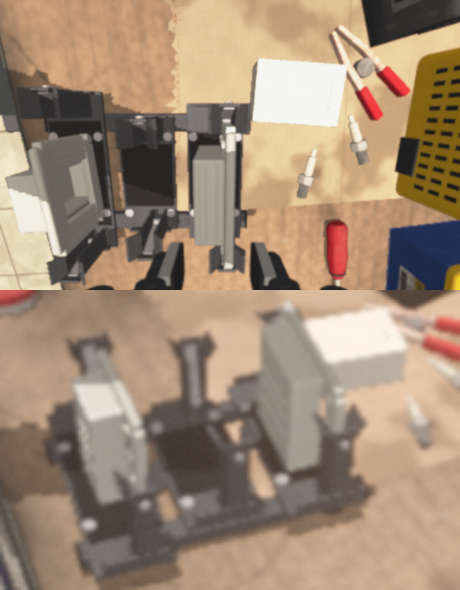

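The mid cover stopped hard at its home height and now sits as low as it should. Next is the narrow cover.

```bash
python3 -m jog '1 -40 0 0 0 0;1 -80 0 0 0 0;2 -120 0 0 0 0;2.5 -147.5 0 0 0 0;2.5 -147.5 0 0 0 0' 64| grep -E 'pos|wid';  python3 -m jog '0 0 0 0 0 0;0 0 0 0 0 0' | grep -E 'pos|wid'; python3 - <<'E'
from h import *
from plant import ctrl
s=snap("wrist","w4"); print(s["position"],ctrl.get_state()["orientation"])
g=s["frame"].astype(int); hsv=cv2.cvtColor(s["frame"],cv2.COLOR_BGR2HSV)
# project expected flange top line & body to compare: print row profiles
for y in(-200,-228,-255):
    p=proj(s,[[482,y,138]])[0]; r=int(round(p[1])); c=int(p[0])
    print(y,p, [int(v) for v in g[r,c-50:c+50:2].mean(1)])
E
```

```text
position: [462.5, -227.3, 381.4]
grip_width: 63.9
position: [469.2, -226.6, 383.0]
grip_width: 63.6
[ 473.81343255 -153.05600683  352.38434014] [ 7.30965895e-01  6.82413964e-01  1.54785614e-04 -1.31682077e-04]
-200 [331.79674635 177.37491302] [90, 90, 88, 67, 42, 34, 35, 43, 96, 112, 114, 113, 114, 114, 113, 113, 112, 112, 113, 112, 112, 112, 109, 118, 144, 153, 154, 143, 94, 47, 73, 93, 98, 100, 99, 96, 84, 65, 50, 35, 35, 39, 36, 33, 35, 35, 34, 37, 35, 36]
-228 [333.73709499 212.26444256] [135, 135, 122, 80, 51, 52, 80, 141, 152, 155, 155, 155, 154, 154, 156, 154, 155, 154, 155, 154, 153, 153, 138, 126, 144, 151, 149, 134, 77, 85, 90, 90, 91, 95, 90, 65, 58, 44, 43, 43, 43, 43, 53, 64, 67, 67, 67, 66, 66, 67]
-255 [335.46598211 243.57402008] [138, 125, 109, 108, 107, 107, 107, 109, 110, 109, 106, 108, 106, 100, 72, 60, 56, 67, 69, 68, 88, 148, 130, 132, 146, 149, 146, 122, 149, 152, 147, 145, 148, 147, 149, 154, 157, 153, 150, 151, 154, 152, 147, 148, 156, 155, 156, 155, 157, 158]
```

```bash
python3 -m jog '0 0 35 0 0 -2;0 0 70 0 0 -2;0 0 100 0 0 -2;0 0 108 0 0 -2;0 0 108 0 0 -2' | grep -E 'pos|wid|ft'; python3 -m jog '0 0 0 0 0 0;0 0 0 0 0 0;0 0 0 0 0 0;0 0 0 0 0 0' 20 40 | grep -E 'pos|wid|for'
```

```text
position: [468.7, -226.1, 272.7]
ft_force: [0.5, 0.9, 0.5]
grip_width: 64.1
position: [469.9, -227.4, 277.9]
ft_force: [-0.7, 0.1, 4.1]
grip_width: 33.6
gripper_force: 41.4
```

```bash
python3 -m jog '0 0 -35 0 0 0;0 0 -70 0 0 0;0 0 -100 0 0 0;0 0 -100 0 0 0' | grep -E 'pos|wid|ft'; python3 -m jog '0 35 -100 0 0 1;-1.2 70 -100 0 0 2' >/dev/null;  python3 -m jog '0 0 97 0 0 0;0 0 97 0 0 0' >/dev/null; echo
```

```text
position: [470.7, -228.0, 383.2]
ft_force: [1.6, -0.2, -1.6]
grip_width: 33.8
```

```bash
python3 -m jog '0 0 0 0 0 0;0 0 0 0 0 0' | grep -E 'time|pos|ori|wid|ft'
```

```text
time_s: 6.15
position: [508.7, -228.0, 358.0]
orientation: [0.731, 0.682, -0.002, -0.005]
ft_force: [0.2, 0.2, -2.5]
grip_width: 33.5
```

```bash
python3 -m jog '0 0 -20 0 0 0;0 15 -22 0 0 0;-0.8 31.3 -22 0 0 0;-0.8 31.3 -22 0 0 0;-0.8 31.3 -22 0 0 0' | grep -E 'pos|wid|ft'; python3 -m jog '0 0 0 0 0 0;0 0 0 0 0 0' | grep -E 'pos|ori|wid|ft'; python3 - <<'E'
from h import *
s=snap("wrist","w5"); print(s["position"])
cv2.imwrite("pics/w5c.png",cv2.resize(s["frame"][40:340,180:480],(600,600),interpolation=2))
E
```

```text
position: [543.3, -232.2, 387.0]
ft_force: [-0.3, -0.6, -2.4]
grip_width: 33.4
position: [541.7, -232.4, 385.3]
orientation: [0.732, 0.682, 0.0, 0.001]
ft_force: [-0.1, -0.6, -2.6]
grip_width: 33.5
[ 546.41657307 -158.90399347  354.62010535]
```

View pics/w5c.png

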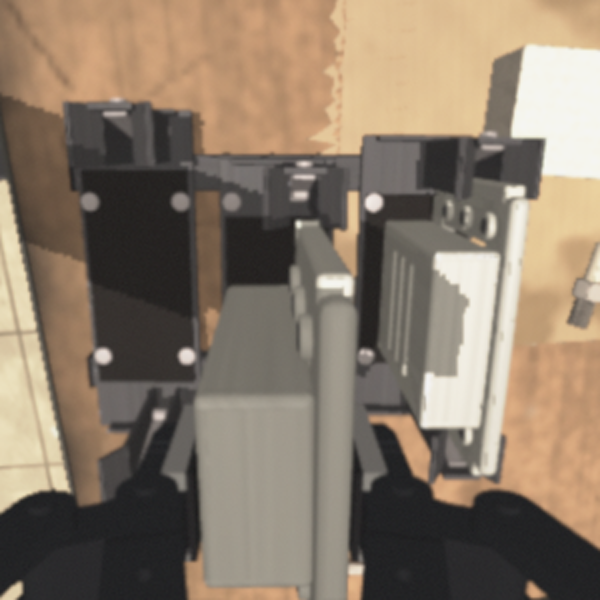

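The held cover's +y foot end is at (334,152). The narrow slot's +y mouth corners are at (312,122) and (353,125), and the mid flange top runs from (437,135) to (422,275). I'll work out the offset from these.

```bash
python3 - <<'E'
from h import *
np.set_printoptions(precision=1,suppress=True)
s=pickle.load(open("w5.pkl","rb"))
c=lambda P,z: onplane(s,[[180+x/2,40+y/2] for x,y in P],z)
print("foot end",c([(297,222),(320,222)],139.4)); print("top end",c([(319,282),(353,278)],247))
q=c([(264,167),(347,172)],116);print("slot",q,q.mean(0))
q=c([(363,138),(545,140),(430,135)],116);print("mid slot corners",q)
m=c([(515,190),(484,470)],140);print("mid cov",m,m.mean(0))
print("wide slot far",c([(65,102),(150,103)],116))
print("pred foot end",proj(s,[[554.8+3.5,-233+49.9,139.4]]))
E
```

```text
foot end [[ 553.5 -186.3  139.4]
 [ 562.  -186.9  139.4]]
top end [[ 553.5 -184.3  247. ]
 [ 560.  -183.9  247. ]]
slot [[ 542.5 -166.5  116. ]
 [ 575.5 -170.8  116. ]] [ 559.  -168.7  116. ]
mid slot corners [[ 582.3 -158.2  116. ]
 [ 654.7 -163.6  116. ]
 [ 608.8 -158.8  116. ]]
mid cov [[ 633.8 -180.1  140. ]
 [ 626.7 -296.1  140. ]] [ 630.2 -238.1  140. ]
wide slot far [[ 467.  -136.3  116. ]
 [ 500.1 -139.2  116. ]]
pred foot end [[334.7 146.2]]
```

```bash
python3 -m jog '3 0 10 0 0 0;3 0 20 0 0 0;3 0 20 0 0 0' | grep -E 'pos|ft';for k in 1; do python3 -m jog '0 0 6 0 0 0;0 0 12 0 0 0;0 0 12 0 0 0' | grep -E 'pos|ft';python3 -m jog '0 0 6 0 0 0;0 0 12 0 0 0;0 0 12 0 0 0' | grep -E 'pos|ft'; done
```

```text
position: [541.2, -228.0, 361.0]
ft_force: [-0.1, 0.8, -3.7]
position: [541.8, -228.8, 350.4]
ft_force: [-1.3, 0.8, -3.1]
position: [541.9, -228.8, 338.7]
ft_force: [0.0, -0.7, -4.3]
```

```bash
python3 -m jog '0 0 6 0 0 0;0 0 12 0 0 0;0 0 12 0 0 0' | grep -E 'pos|ft';python3 -m jog '0 0 6 0 0 0;0 0 12 0 0 0;0 0 12 0 0 0' | grep -E 'pos|ft';  python3 -m jog '0 0 6 0 0 0;0 0 12 0 0 0;0 0 12 0 0 0' | grep -E 'pos|ft|wid'
```

```text
position: [541.8, -228.7, 326.7]
ft_force: [0.7, 0.3, -4.1]
position: [541.8, -228.7, 314.6]
ft_force: [0.2, 1.0, -3.8]
position: [541.8, -228.7, 302.6]
ft_force: [0.7, -0.2, -3.9]
grip_width: 33.5
```

```bash
python3 -m jog '0 0 4 0 0 0;0 0 9 0 0 0;0 0 9 0 0 0' | grep -E 'pos|ft';python3 -m jog '0 0 2 0 0 0;0 0 4 0 0 0;0 0 4 0 0 0' - 80 | grep -E 'pos|ft';  python3 -m jog '0 0 2 0 0 0;0 0 4 0 0 0;0 0 4 0 0 0' | grep -E 'pos|ft|wid';python3 -m jog '0 0 2 0 0 0;0 0 4 0 0 0;0 0 4 0 0 0' | grep -E 'pos|ft|wid'
```

```text
position: [542.1, -229.6, 294.6]
ft_force: [-0.2, -1.8, -3.3]
position: [542.3, -230.1, 291.7]
ft_force: [-0.4, -2.9, -0.6]
position: [542.7, -229.4, 288.3]
ft_force: [-0.8, -2.5, 2.9]
grip_width: 32.7
position: [542.9, -228.9, 283.8]
ft_force: [1.1, -1.7, 1.1]
grip_width: 32.9
```

```bash
python3 -m jog '0 0 1.5 0 0 0;0 0 3 0 0 0;0 0 3 0 0 0' | grep -E 'pos|ft';python3 -m jog '0 0 1.5 0 0 0;0 0 3 0 0 0;0 0 3 0 0 0' | grep -E 'pos|ft';  python3 -m jog '0 0 1 0 0 0;0 0 2 0 0 0;0 0 2 0 0 0' | grep -E 'pos|ft|wid'
```

```text
position: [541.8, -228.3, 278.6]
ft_force: [1.1, -2.7, -3.4]
position: [541.8, -228.4, 278.3]
ft_force: [-3.1, 0.1, 6.6]
position: [541.7, -228.4, 278.2]
ft_force: [-6.2, 0.8, 14.9]
grip_width: 33.0
```

```bash
python3 -m jog '0 0 -5 0 0 0;0 0 -5 0 0 0;0 0 -5 0 0 0;0 0 -5 0 0 0' 50 20| grep -E 'wid|ft'; python3 -m jog '0 0 -25 0 0 0;0 0 -50 0 0 0;0 0 -50 0 0 0' | grep -E 'pos|ft'; python3 -m jog '0 0 0 0 0 0;0 0 0 0 0 0;0 0 0 0 0 0;0 0 10 0 0 0;0 0 10 0 0 0' 0| grep -E 'pos|ft|wid'
```

```text
ft_force: [-0.0, -0.7, -0.7]
grip_width: 49.8
position: [544.0, -229.4, 334.8]
ft_force: [0.9, -0.6, 1.4]
position: [541.4, -228.5, 317.1]
ft_force: [-0.6, 0.3, -0.6]
grip_width: 0.1
```

```bash
python3 -m jog '0 0 2 0 0 0;0 0 5 0 0 0;0 0 5 0 0 0' | grep -E 'pos|ft';python3 -m jog '0 0 2 0 0 0;0 0 4 0 0 0;0 0 4 0 0 0' | grep -E 'pos|ft'
```

```text
position: [542.0, -228.8, 314.2]
ft_force: [0.4, -0.5, -0.1]
position: [542.2, -228.9, 310.9]
ft_force: [-0.3, 0.8, -0.4]
```

```bash
python3 -m jog '0 0 2 0 0 0;0 0 4 0 0 0;0 0 4 0 0 0' | grep -E 'pos|ft';python3 -m jog '0 0 1 0 0 0;0 0 2 0 0 0;0 0 2 0 0 0' | grep -E 'pos|ft'
```

```text
position: [543.1, -229.1, 309.9]
ft_force: [-2.6, 0.4, 7.8]
position: [543.6, -229.0, 310.0]
ft_force: [-2.3, 2.1, 15.6]
```

```bash
python3 -m jog '0 0 -41 0 0 0;0 0 -82 0 0 0;20 2 -113 0 0 0;60 7 -115 0 0 0;100 12 -115 0 0 0' 64 >/dev/null; python3 -m jog '41 6 0 0 0 0;82 12 0 0 0 0;123 18 0 0 0 0;164 24 0 0 0 0;205 30 0 0 0 0' >/dev/null; python3 -m jog '20 4 0 0 0 0;20 4 0 0 0 0;20 4 0 0 0 0;20 4 0 0 0 0' | grep -E 'time|pos|ori'; python3 - <<'E'
from h import *
s=snap("wrist","w6"); print(s["position"])
cv2.imwrite("pics/w6c.png",cv2.resize(s["frame"][0:300,160:510],(700,600),interpolation=2))
E
```

```text
time_s: 13.2
position: [610.9, 90.6, 420.1]
orientation: [0.732, 0.681, -0.001, 0.001]
[615.63302708 164.0350145  389.33157592]
```

View pics/w6c.png

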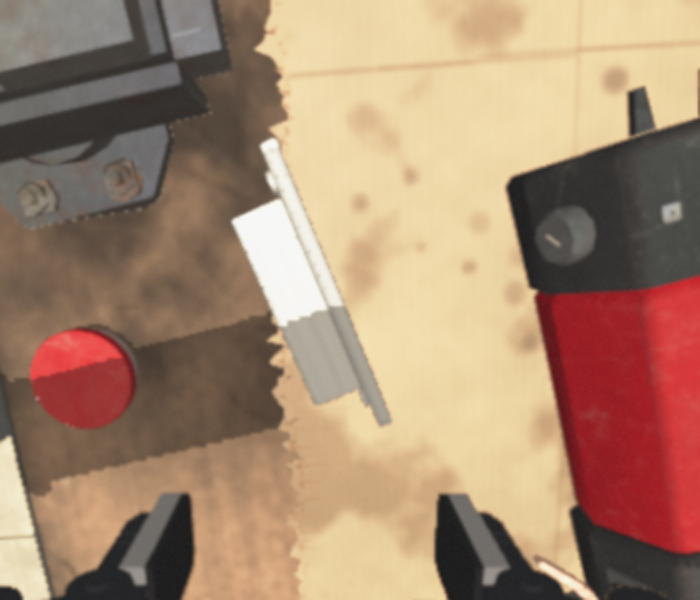

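The flange top runs from (294,72) to (352,209), with the bulge to the left (−x).

```bash
python3 - <<'E'
from h import *
np.set_printoptions(precision=1,suppress=True)
s=pickle.load(open("w6.pkl","rb"))
c=lambda P,z: onplane(s,[[160+x/2,y/2] for x,y in P],z)
a,b=c([(268,143),(386,420)],108); d=a-b; m=(a+b)/2; yaw=np.arctan2(-d[0],d[1]); print(m,np.linalg.norm(d),np.degrees(yaw))
q=c([(233,220),(283,198),(318,404),(362,388)],104); print(q,q.mean(0), np.linalg.norm(q[0]-q[2]))
g=m-13*np.array([np.cos(yaw),np.sin(yaw),0]); print("grip",g)
from plant import ctrl; st=ctrl.get_state(); M=R.from_quat(st["orientation"]); p=st["position"]
for z in(420,):print("tool shift",M.inv().apply(np.r_[g[:2],z]-p), p)
E
```

```text
[622.  133.5 108. ] 143.65925398024407 19.603400719774083
[[578.1 169.4 104. ]
 [602.5 177.5 104. ]
 [611.8  75.8 104. ]
 [634.9  82.7 104. ]] [606.8 126.3 104. ] 99.51864766625444
grip [609.8 129.2 108. ]
tool shift [39.2 -4.   0.2] [610.9  89.8 420.3]
```

```bash
python3 -m jog '19 -2 0 0 0 -6.5;38.5 -4 0 0 0 -13;38.5 -4 0 0 0 -19.5;38.5 -4 0 0 0 -23.7;38.5 -4 0 0 0 -23.7' | grep -E 'pos|ori'; python3 -m jog '0 0 38 0 0 0;0 0 76 0 0 0;0 0 76 0 0 0;0 0 76 0 0 0' | grep -E 'pos|ori|wid|ft'; python3 - <<'E'
from h import *
s=snap("wrist","w7"); g=s["frame"].mean(2)
yaw=np.radians(19.7); e=np.array([np.cos(yaw),np.sin(yaw)]); n=np.array([-e[1],e[0]])
np.set_printoptions(precision=1,suppress=True,linewidth=200)
for t in(10,40):
    P=[np.r_[np.array([622,133.5])+n*t+e*k,108] for k in range(-46,18,2)]
    print(t,cv2.remap(g.astype(np.float32),*[v.reshape(1,-1).astype(np.float32) for v in proj(s,P).T],cv2.INTER_LINEAR).astype(int))
P=[np.r_[np.array([622,133.5])+n*t,108] for t in range(60,84,2)]
print("end",cv2.remap(g.astype(np.float32),*[v.reshape(1,-1).astype(np.float32) for v in proj(s,P).T],cv2.INTER_LINEAR).astype(int))
E
```

```text
position: [609.6, 128.6, 420.5]
orientation: [0.576, 0.817, -0.0, 0.0]
position: [608.8, 128.7, 342.2]
orientation: [0.577, 0.817, -0.003, -0.002]
ft_force: [0.3, -0.4, 1.2]
grip_width: 64.3
10 [[ 72  73  91 152 168 178 181 167 142 166 168 166 170 171 172 167 165 168 170 168 161 133 157 162 156 184 190 192 197 200 203 207]]
40 [[ 72  73  75  79  79  78  76  75 172 238 245 245 246 246 246 245 245 245 246 245 242 182 236 241 231 185 206 207 205 206 205 205]]
end [[242 242 242 242 233 227 246 198 206 207 200 193]]
```

```bash
python3 -m jog '0 0 38 0 0 0;0 0 76 0 0 0;0 0 98 0 0 0;0 0 98 0 0 0' | grep -E 'pos|wid|ft'; python3 -m jog '0 0 0 0 0 0;0 0 0 0 0 0;0 0 0 0 0 0;0 0 0 0 0 0' 20 60 | grep -E 'pos|wid|for'
```

```text
position: [608.7, 129.9, 243.8]
ft_force: [-1.3, -0.6, -1.3]
grip_width: 64.2
position: [611.2, 131.0, 250.4]
ft_force: [-0.2, -0.5, 7.0]
grip_width: 33.5
gripper_force: 60.4
```

```bash
python3 -m jog '0 0 -20 0 0 0;0 0 -55 0 0 0;0 0 -95 0 0 0;0 0 -130 0 0 0;0 0 -160 0 0 0' | grep -E 'pos|wid|ft';python3 -m jog '-29 -26 0 0 0 5;-58 -52 0 0 0 10;-87 -79 0 0 0 15;-116 -105 0 0 0 20;-145 -131 0 0 0 23.7' | grep -E 'pos|wid|ft';python3 -m jog '-36 -12 0 0 0 0;-73 -25 0 0 0 0;-109 -37 0 0 0 0;-145 -49 0 0 0 0;-181.5 -61.6 0 0 0 0' | grep -E 'pos|wid|ft'; python3 -m jog '0 0 0 0 0 0;0 0 0 0 0 0;0 0 0 0 0 0' | grep -E 'pos|ori|wid|ft'; python3 - <<'E'
from h import *
s=snap("wrist","w8"); print(s["position"])
E
```

```text
position: [609.5, 130.8, 410.4]
ft_force: [1.3, 0.6, -2.3]
grip_width: 33.7
position: [533.9, -51.5, 407.4]
ft_force: [-0.5, -0.3, -2.0]
grip_width: 33.3
position: [459.9, -228.0, 407.5]
ft_force: [0.3, -0.4, -2.7]
grip_width: 33.0
position: [461.0, -226.5, 407.0]
orientation: [0.732, 0.682, 0.001, 0.0]
ft_force: [0.3, 0.8, -2.3]
grip_width: 33.2
[ 465.70815337 -152.98684523  376.36447365]
```

```bash
cat > prof.py <<'E'
from h import *
import sys
s=pickle.load(open(sys.argv[1]+".pkl","rb")); g=s["frame"].mean(2).astype(np.float32)
x0,y0,foot=map(float,sys.argv[2:5])   # cover origin estimate
yaw=np.radians(-4);e=np.array([np.cos(yaw),np.sin(yaw)]);n=np.array([-e[1],e[0]])
def samp(P): return cv2.remap(g,*[v.reshape(1,-1).astype(np.float32) for v in proj(s,P).T],cv2.INTER_LINEAR).astype(int)[0]
np.set_printoptions(linewidth=220)
o=np.array([x0,y0])
for z in(foot+104,foot+60,foot): print("z",z,"t=64..88",samp([np.r_[o+n*t,z] for t in range(64,89)]))
print("flange k=-12..12 at t=60 top",samp([np.r_[o+n*60+e*k,foot+108] for k in range(-12,13)]))
print(proj(s,[np.r_[o+n*75,foot],np.r_[o+n*75,foot+108]]))
E
python3 prof.py w8 474 -227.5 156.6
```

```text
z 260.6 t=64..88 [236 236 232 221 193 192 239 240 226 154  74  72  71  73  70  68  70  90 151 152 151 150 151 149 140]
z 216.6 t=64..88 [118 153 178 187 184 169 162 160 151 103  70  68  68  67  67  68  71  79  69  99 121 140 143 147 151]
z 156.6 t=64..88 [ 98  98  98  99  99  99  99 102 107 119 146 164 125  90  91  92  92  92  92 110 170 149  86 112 153]
flange k=-12..12 at t=60 top [100 100  97 140 120 219 218 151 113 183 219 234 233 227 215 190 112  45  46  48  48  48  47  47  46]
[[334.5896084  111.91790525]
 [352.49187213 110.20785502]]
```

```bash
python3 -m jog '2 3 15 0 0 0;2 3 30 0 0 0;2 3 30 0 0 0' | grep -E 'pos|ft';python3 -m jog '0 0 6 0 0 0;0 0 12 0 0 0;0 0 12 0 0 0' | grep -E 'pos|ft';python3 -m jog '0 0 6 0 0 0;0 0 12 0 0 0;0 0 12 0 0 0' | grep -E 'pos|ft'; python3 -m jog '0 0 6 0 0 0;0 0 12 0 0 0;0 0 12 0 0 0' | grep -E 'pos|ft'
```

```text
position: [464.1, -222.2, 373.5]
ft_force: [0.1, 0.1, -2.8]
position: [464.1, -224.3, 363.6]
ft_force: [-0.2, 1.2, -1.6]
position: [463.7, -224.7, 351.1]
ft_force: [0.2, 0.1, -2.7]
position: [463.8, -224.8, 338.9]
ft_force: [1.1, 0.1, -2.5]
```

```bash
python3 -m jog '0 0 6 0 0 0;0 0 13 0 0 0;0 0 13 0 0 0' | grep -E 'pos|ft';python3 -m jog '0 0 6 0 0 0;0 0 13 0 0 0;0 0 13 0 0 0' | grep -E 'pos|ft'; python3 -m jog '0 0 5 0 0 0;0 0 10 0 0 0;0 0 10 0 0 0' | grep -E 'pos|ft|wid'
```

```text
position: [463.8, -224.7, 325.7]
ft_force: [-0.1, -0.7, -3.8]
position: [463.8, -224.7, 312.7]
ft_force: [0.3, 0.3, -3.2]
position: [463.8, -224.8, 303.1]
ft_force: [0.6, 0.3, -1.8]
grip_width: 33.0
```

```bash
python3 -m jog '0 0 3 0 0 0;0 0 6 0 0 0;0 0 6 0 0 0' - 80 | grep -E 'pos|ft';python3 -m jog '0 0 2 0 0 0;0 0 4 0 0 0;0 0 4 0 0 0' | grep -E 'pos|ft'; python3 -m jog '0 0 2 0 0 0;0 0 4 0 0 0;0 0 4 0 0 0' | grep -E 'pos|ft';python3 -m jog '0 0 2 0 0 0;0 0 4 0 0 0;0 0 4 0 0 0' | grep -E 'pos|ft|wid'
```

```text
position: [463.8, -224.8, 297.6]
ft_force: [0.1, 0.1, -2.5]
position: [463.9, -224.8, 293.8]
ft_force: [0.4, 0.0, -1.9]
position: [464.4, -225.0, 290.7]
ft_force: [0.2, 1.0, 0.0]
position: [464.8, -225.4, 287.6]
ft_force: [0.1, 1.3, 4.0]
grip_width: 33.0
```

```bash
python3 -m jog '0 0 1.5 0 0 0;0 0 3 0 0 0;0 0 3 0 0 0' | grep -E 'pos|ft';python3 -m jog '0 0 1.5 0 0 0;0 0 3 0 0 0;0 0 3 0 0 0' | grep -E 'pos|ft'; python3 -m jog '0 0 1.5 0 0 0;0 0 3 0 0 0;0 0 3 0 0 0' | grep -E 'pos|ft|wid'
```

```text
position: [464.9, -224.9, 283.5]
ft_force: [2.0, -0.0, 2.0]
position: [463.7, -224.8, 279.1]
ft_force: [0.8, -0.5, -3.2]
position: [463.8, -224.7, 278.7]
ft_force: [-3.1, 3.5, 9.8]
grip_width: 33.0
```

```bash
python3 -m jog '0 0 2 0 0 0;0 0 2 0 0 0' | grep -E 'pos|ft'; python3 -m jog '0 0 -6 0 0 0;0 0 -6 0 0 0;0 0 -6 0 0 0;0 0 -6 0 0 0' 50 20| grep -E 'wid|ft'; python3 -m jog '0 0 -25 0 0 0;0 0 -50 0 0 0;0 0 -50 0 0 0' | grep -E 'pos'; python3 -m jog '0 0 0 0 0 0;0 0 0 0 0 0;0 0 0 0 0 0;0 0 10 0 0 0;0 0 14 0 0 0' 0| grep -E 'pos|ft|wid'; python3 -m jog '0 0 2 0 0 0;0 0 2 0 0 0'| grep -E 'pos|ft'
```

```text
position: [463.7, -224.7, 278.7]
ft_force: [-7.0, 4.0, 20.6]
ft_force: [-0.3, 0.2, 0.7]
grip_width: 49.8
position: [465.6, -225.9, 335.1]
position: [463.4, -224.6, 315.0]
ft_force: [-0.5, 0.4, -0.2]
grip_width: 0.1
position: [463.6, -224.7, 313.7]
ft_force: [-0.4, -0.2, 0.5]
```

```bash
python3 -m jog '0 0 3 0 0 0;0 0 6 0 0 0;0 0 6 0 0 0' | grep -E 'pos|ft';python3 -m jog '0 0 1 0 0 0;0 0 3 0 0 0;0 0 3 0 0 0' | grep -E 'pos|ft'; python3 -m jog '0 0 -40 0 0 0;0 0 -80 0 0 0;0 0 -110 0 0 0;30 0 -110 0 0 0;60 0 -110 0 0 0' | grep -E 'time|pos|ft'; python3 -m jog '40 40 0 0 0 0;60 70 0 0 0 0;60 70 0 0 0 0;60 70 0 0 0 0' | grep -E 'time|pos'; python3 - <<'E'
from h import *
s=snap("wrist","w9")
d=pickle.load(open("s0.pkl","rb")); sc=snap("scene","sc9"); si=snap("side","si9")
def blob(f,lo,hi):
    m=cv2.inRange(cv2.cvtColor(f,cv2.COLOR_BGR2HSV),lo,hi); n,l,st,c=cv2.connectedComponentsWithStats(m); return [(c[i].round(1),st[i][4]) for i in range(1,n) if st[i][4]>150]
for nm,a,b in(("scene",d["scene"],sc),("side",d["side"],si)):
    df=cv2.absdiff(a["frame"],b["frame"]).max(2)
    n,l,st,c=cv2.connectedComponentsWithStats((cv2.medianBlur(df,3)>45).astype(np.uint8)); print(nm,[st[i].tolist() for i in range(1,n) if st[i][4]>25])
E
```

```text
position: [464.5, -225.0, 309.8]
ft_force: [-0.6, 0.5, 3.4]
position: [465.4, -225.1, 309.9]
ft_force: [-2.2, 1.6, 15.2]
time_s: 22.02
position: [468.5, -166.9, 419.1]
ft_force: [-0.1, 1.5, -0.6]
time_s: 22.35
position: [544.6, -106.2, 415.3]
scene [[0, 0, 25, 16, 136], [133, 0, 63, 58, 1171], [169, 0, 147, 53, 3504], [25, 3, 18, 4, 34], [4, 7, 33, 29, 137], [49, 6, 42, 8, 214], [28, 17, 55, 31, 599], [90, 44, 124, 30, 1252], [288, 46, 23, 14, 109], [27, 48, 56, 34, 378], [0, 51, 26, 105, 371], [245, 51, 30, 35, 691], [241, 61, 78, 126, 4779], [82, 102, 6, 45, 138], [278, 128, 5, 10, 31], [285, 130, 7, 13, 53], [90, 182, 6, 13, 38], [32, 188, 36, 9, 122], [341, 194, 8, 8, 34], [30, 197, 53, 17, 193], [234, 202, 119, 77, 3912], [362, 209, 11, 10, 46], [360, 235, 11, 7, 36], [97, 264, 21, 31, 143], [67, 268, 19, 6, 53], [81, 276, 23, 10, 81], [23, 278, 41, 45, 281], [56, 286, 12, 29, 133], [142, 294, 19, 12, 71], [131, 303, 8, 8, 26], [155, 315, 29, 24, 155], [231, 314, 12, 10, 60], [248, 329, 13, 11, 71], [139, 333, 14, 10, 41], [269, 342, 12, 11, 36], [232, 359, 9, 8, 43], [244, 371, 10, 9, 49]]
side [[28, 0, 18, 76, 203], [280, 0, 13, 11, 86], [246, 4, 10, 36, 154], [283, 30, 12, 27, 259], [250, 44, 32, 28, 310], [269, 61, 15, 8, 62], [263, 65, 34, 18, 255], [240, 74, 70, 99, 2731], [0, 84, 30, 4, 85], [284, 88, 10, 12, 76], [57, 149, 15, 36, 110], [20, 172, 30, 27, 156], [226, 189, 90, 79, 2764], [323, 192, 10, 5, 39], [0, 204, 14, 15, 28], [335, 214, 10, 5, 31], [120, 228, 17, 4, 35], [333, 243, 11, 5, 37], [109, 252, 31, 11, 86], [219, 279, 6, 10, 40], [224, 297, 7, 12, 54], [234, 301, 12, 13, 94], [239, 318, 15, 18, 152], [220, 335, 6, 9, 34]]
```

```bash
python3 -m jog '0 0 0 0 0 0;0 0 0 0 0 0;0 0 0 0 0 0' | grep -E 'ft|time'; python3 -c "
from plant import ctrl; print(ctrl.hand_in())"
```

```text
time_s: 22.75
ft_force: [-0.9, -0.1, -0.3]
the job is handed in; nothing more can be done
None
```

All three covers are parked in their own slots, bulges towards the robot. Each pushed past its clips to a hard stop at the same home height (clip positions not read directly), and the job was handed in at 22.75 s with the arm clear and no contact with the tin, carton or spanner.

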